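# Close a pastry box: seat the lid and snap its four corner clips

## Robot

A 6-joint arm with a two-finger parallel gripper is mounted at the origin on the work surface. World frame = base frame: x ahead of the robot, y to its left, z up, the work surface at z = 0. Lengths are in m, angles in rad, forces in N, time in s.
With the tool pointing down it reaches from about 0.35 to 0.975 m from the base axis. Payload 4.9 kg.
Tool frame: the origin (TCP) lies on the centre line of the jaws, within the pads' length; the fingertips stand manip.tip_reach ahead of it and the grasp point (between the pads) is the TCP (manip.tip_reach is the distance from the TCP to the fingertips, in m); z points along the fingers, y is the line along which they close (so a half turn about z gives the same grasp; the last joint's range is limited). The gripper opens to 85 mm and grips with 20 to 120 N. Pads are 22 mm wide; open, the fingers measure 114 mm over their backs; the gripper's body (76 mm by 85 mm) begins 54 mm behind the grasp point. The pads swing forward as they close: fully open they stand 13 mm farther back than shut.
Start: joints at [1.047, 0.053, 1.613, -0, 1.476, -0.119], TCP at [0.246, 0.574, 0.25] pointing down, gripper open.
Joint ranges: [-3.01, 3.01], [-1.01, 2.22], [0.06, 2.58], [-1.02, 4.17], [0.09, 2.62], [-3.14, 3.14]. Speed limits (rad/s): [2.57, 2.57, 3.14, 3.14, 3.14, 3.14].

## Interface

Orientations are given as a unit quaternion [w, x, y, z].
In Python, from plant import manip gives the robot as it stands. The module is installed in compiled form; this text tells all that it offers.
- The arm moves only by the tool move_arm, never from a script. Its argument "rows" is a list of rows, each a list of 7 numbers: the shift along the tool's x, y, z in cm, then the turn, a rotation vector about the tool's x, y, z in degrees, then the opening, from -1 (shut) to 1 (fully open). In form: [[tx, ty, tz, ax, ay, az, jaw], ...]. A call has 1 to 20 rows; each row shifts and turns the commanded pose from where the row before left it, along the tool's axes as they then stand; what a row does not reach is not made up. A row lasts 1/12 s, in which the tool goes at most 41.7 mm and 7.16 degrees, less where a joint would pass 70% of its speed; a pose out of reach is approached as far as the arm can. A call is refused whole if a number of a shift passes 4.17 or a number of a turn 7.16, either way. A call with a gripper value outside its range is refused whole. The fingers move at their own pace and stop on an object; the grip force is fixed at half the most. Time passes only in rows, so rows that do not move let the fingers close. It gives the time, the measured TCP pose, the force, the opening and the grip force at its end, in the units of the state.
- manip.state(): the state, without advancing time (a new reading comes with each control period).
- manip.grab_frame(name): name is "side" or "top" or "wrist"; returns a dict with "img" (480x640x3 uint8, blue, green, red), "mtx" (3x3 intrinsics, pixels), "R" (3x3) and "t" (3): a world point X has camera coordinates R X + t. Camera axes: x right, y down, z forward; pixel columns grow to the right and rows downward; lengths in m; the calibration is good to about 2 mm. A picture is of the moment at which its call begins. There is no depth.
- manip.job_done(): hands the job in; it is judged then, once.
The state is a dict: "time": time; "joint_pos": joint angles; "joint_vel": joint speeds; "joint_efforts": joint torques, N m; "tool_pos": TCP position; "tool_rot": TCP orientation; "contact_force": force on the tool from outside, world axes, zero at the start; "ft_torque": the same for the moment, N m; "gripper_width": opening from 0.0 (shut) to 1.0 (fully open); "grasp_force": force on a finger pad.
Only numpy, scipy, OpenCV 4.12 (cv2) and the standard library are available. Lean on these libraries where they do the work, as an engineer would, in place of code of your own. Each camera call takes 0.05 s, during which the arm holds its last target. There are 200 camera calls.

## Task

Close the pastry box: set its lid gently and squarely into the mouth, then fold the four hinged clips over the lid's edge and press each one down until it snaps fully home, taking the clip at the opposite corner second and then the remaining two. Feel for each snap and press no harder than 22 N, because the clips sit unevenly and break; leave the other things on the counter alone.

Things in the scene. Friction and masses are not known exactly. Their poses are not given: they have to be found in the camera images.
- box: open white plastic pastry box, 160 (x) by 130 (y) by 80 mm high, walls 4 mm, fixed; origin at the centre of its underside, z up. Mouth 152 by 122 mm, rim top at z = 80 mm. Two grey lid clips are hinged on each long (+y, -y) side, at x = +50 and -50 mm. Seated, the lid's origin is at x = y = 0, z = 72 mm here, long sides parallel (either way round).
- lid: loose white plastic lid, about 0.25 kg, lying right way up; origin at the centre of its underside, z up. A plug frame 147 (x) by 117 (y) by 8 mm that enters the box's mouth with 2.5 mm of play all round; on it a plate 160 by 130 mm, z = 8 to 13 mm; on top in the middle a ridge handle 50 (x) by 14 (y) mm, z = 13 to 39 mm, to be pinched across y from above.
- clip_a (a joint): angle (rad) of the clip at the box's +x, +y corner: 0 = home, flat over the lid's edge; 1.57 upright, 2.4 fully out. A grey tongue 50 long, 28 wide, 5 mm thick; stays where left, turns easily (under 2 N) but for the last 0.2 rad: a catch resists, peak about 0.27 N m (7 to 11 N at 40 to 25 mm from the hinge), and below 0.05 rad snaps it home. Rigid stop at 0. Breaks over 22 N.
- hinge_a (a point): nominal hinge of clip_a, in the box's frame at x +50, y +72, z 94.5 mm; axis along the box's x. The closed tongue points from here level across the box's rim (along y, inward), its upper face nominally 2.5 mm above this point. The true hinge is up to 6 mm higher or lower and 1 mm off sideways, differently for each clip; this is not measured.
- clip_b (a joint): angle (rad) of the clip at the box's +x, -y corner: 0 = home, flat over the lid's edge; 1.57 upright, 2.4 fully out. A grey tongue 50 long, 28 wide, 5 mm thick; stays where left, turns easily (under 2 N) but for the last 0.2 rad: a catch resists, peak about 0.27 N m (7 to 11 N at 40 to 25 mm from the hinge), and below 0.05 rad snaps it home. Rigid stop at 0. Breaks over 22 N.
- hinge_b (a point): nominal hinge of clip_b, in the box's frame at x +50, y -72, z 94.5 mm; axis along the box's x. The closed tongue points from here level across the box's rim (along y, inward), its upper face nominally 2.5 mm above this point. The true hinge is up to 6 mm higher or lower and 1 mm off sideways, differently for each clip; this is not measured.
- clip_c (a joint): angle (rad) of the clip at the box's -x, -y corner: 0 = home, flat over the lid's edge; 1.57 upright, 2.4 fully out. A grey tongue 50 long, 28 wide, 5 mm thick; stays where left, turns easily (under 2 N) but for the last 0.2 rad: a catch resists, peak about 0.27 N m (7 to 11 N at 40 to 25 mm from the hinge), and below 0.05 rad snaps it home. Rigid stop at 0. Breaks over 22 N.
- hinge_c (a point): nominal hinge of clip_c, in the box's frame at x -50, y -72, z 94.5 mm; axis along the box's x. The closed tongue points from here level across the box's rim (along y, inward), its upper face nominally 2.5 mm above this point. The true hinge is up to 6 mm higher or lower and 1 mm off sideways, differently for each clip; this is not measured.
- clip_d (a joint): angle (rad) of the clip at the box's -x, +y corner: 0 = home, flat over the lid's edge; 1.57 upright, 2.4 fully out. A grey tongue 50 long, 28 wide, 5 mm thick; stays where left, turns easily (under 2 N) but for the last 0.2 rad: a catch resists, peak about 0.27 N m (7 to 11 N at 40 to 25 mm from the hinge), and below 0.05 rad snaps it home. Rigid stop at 0. Breaks over 22 N.
- hinge_d (a point): nominal hinge of clip_d, in the box's frame at x -50, y +72, z 94.5 mm; axis along the box's x. The closed tongue points from here level across the box's rim (along y, inward), its upper face nominally 2.5 mm above this point. The true hinge is up to 6 mm higher or lower and 1 mm off sideways, differently for each clip; this is not measured.
- sweet_jar: closed glass jar, 80 mm across, 120 mm tall; a bystander, to be left alone; origin at the centre of its underside
- cup: white mug, 76 mm across, 60 mm tall; a bystander, to be left alone; origin at the centre of its underside
- sugar_bowl: white bowl, 90 mm across, 50 mm tall; a bystander, to be left alone; origin at the centre of its underside
- syrup: amber glass bottle, 64 mm across, 200 mm tall; a bystander, to be left alone; origin at the centre of its underside
- plate: white plate, 170 mm across, 18 mm tall; a bystander, to be left alone; origin at the centre of its underside
- spatula: spatula lying on the counter; a bystander, to be left alone; origin at the centre of its underside
- coffee_can: tin, 90 mm across, 130 mm tall; a bystander, to be left alone; origin at the centre of its underside
Things that resemble listed ones, but are neither listed nor needed, are in the scene too. Leave any pink or purple look-alike of the lid alone.

How it is judged:
By the outcome, as a careful person would: the job done as asked, in the order asked, and still so for the second after the job is handed in, with the robot touching nothing.
It also fails if it takes over 67 s, if anything falls off the work surface, if the arm or the gripper's body presses on something with over 40 N, if the wrist force passes 120 N, or if a joint passes its speed limit or range.

## Working session

There is one attempt and no reset: what is moved stays moved. The work goes in short steps, Python scripts to look and compute and a tool call to move; the robot and the scene stay as the last step left them, time stands still between calls to the robot, and variables do not carry over. Pictures are saved under pics/ and viewed, at most 10 in all, crops included, and the job is handed in when it is done.

Besides the shell and the picture viewer there is one more tool, called after "Request:" as name(argument=value, ...) on one line, values as JSON. move_arm: Moves the arm, as the interface text tells. Its arguments: {"type":"object","properties":{"rows":{"type":"array","items":{"type":"array","items":{"type":"number"}}}},"required":["rows"]}

```bash
mkdir -p pics; cat > h.py <<'E'
import numpy as np, cv2
from plant import manip
def ray(f,u,v,z):
    R=np.array(f["R"]);t=np.array(f["t"]);K=np.array(f["mtx"])
    d=R.T@np.linalg.inv(K)@np.array([u,v,1.]);c=-R.T@t
    return c+d*(z-c[2])/d[2]
def proj(f,X):
    p=np.array(f["mtx"])@(np.array(f["R"])@np.array(X)+np.array(f["t"]));return p[:2]/p[2]
E
python3 - <<'E'
from h import *
import pickle
s=manip.state();print(s,manip.tip_reach)
fs={n:manip.grab_frame(n) for n in("top","side")}
pickle.dump(fs,open("f0.pkl","wb"))
for n in fs: cv2.imwrite(f"pics/{n}0.png",fs[n]["img"]);print(n,-np.array(fs[n]["R"]).T@fs[n]["t"],np.array(fs[n]["mtx"])[0])
E
```

```text
{'time': 0.0, 'joint_pos': array([ 1.04700616e+00,  5.33450324e-02,  1.61427677e+00, -3.45294370e-05,
        1.47597623e+00, -1.19002436e-01]), 'joint_vel': array([ 4.28942299e-04, -8.56741602e-05,  6.57758347e-04, -1.04177031e-03,
        1.18134828e-03,  5.80844836e-04]), 'joint_efforts': array([ 7.45425841e-04, -3.93694282e+01, -3.70168483e+01, -5.82391181e-05,
        7.17189949e-03, -4.85005827e-06]), 'tool_pos': array([0.24586087, 0.57398828, 0.24908059]), 'tool_rot': array([-3.00435539e-04,  2.01013186e-01,  9.79588022e-01, -9.56775253e-04]), 'contact_force': array([-0.42032428, -0.06807783, -0.34370956]), 'ft_torque': array([ 0.00963026,  0.01481859, -0.02579233]), 'grasp_force': 0.0, 'gripper_width': 0.9986221519787042} 0.019
top [0.46376668 0.00829098 1.32450488] [474.395861     0.         315.81526019]
side [ 0.34314749 -0.84863448  0.73012533] [504.57052307   0.         319.14301866]
```

View pics/top0.png

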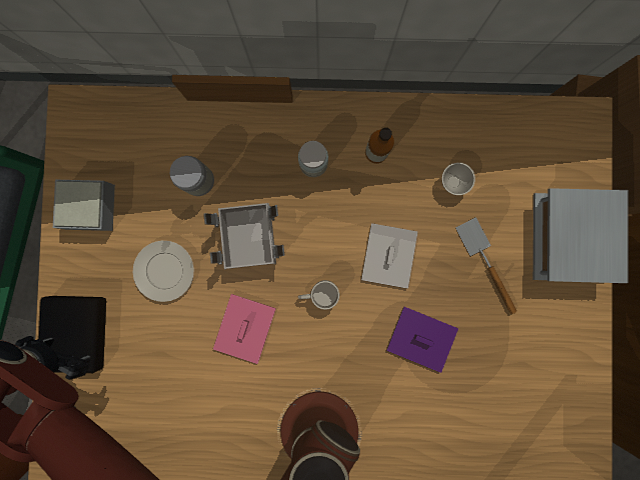

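View pics/side0.png

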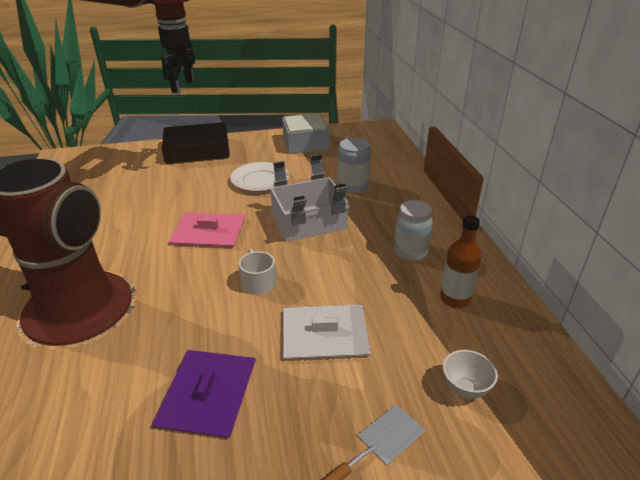

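The top view shows these candidates for the lid: white (390,256), pink (245,329), purple (422,340). The plate (163,270) and the grey carton (83,205) are other pale things. I choose the white one with the ridge at (390,256). The box is at (247,237) with its clips standing out at four corners.

```bash
python3 - <<'E'
from h import *
import pickle
f=pickle.load(open("f0.pkl","rb"))["top"];im=f["img"]
hsv=cv2.cvtColor(im,cv2.COLOR_BGR2HSV)
m=((hsv[...,1]<60)&(hsv[...,2]>70)).astype(np.uint8)*255
for name,(x0,y0,x1,y1),z in(("lid",(345,210,430,300),.013),("box",(195,190,295,285),.08)):
    mm=np.zeros_like(m);mm[y0:y1,x0:x1]=m[y0:y1,x0:x1]
    if name=="box": mm=cv2.morphologyEx(mm,cv2.MORPH_OPEN,np.ones((3,3)))
    c=max(cv2.findContours(mm,cv2.RETR_EXTERNAL,cv2.CHAIN_APPROX_NONE)[0],key=cv2.contourArea)
    P=np.array([ray(f,*p[0],z)[:2] for p in c]).astype(np.float32)*1000
    r=cv2.minAreaRect(P);print(name,r,cv2.boxPoints(r).round(1).tolist())
    cv2.drawContours(im,[c],-1,(0,255,0),1) if 0 else None
crop=np.hstack([cv2.resize(f["img"][195:285,195:295],(400,360),interpolation=cv2.INTER_CUBIC),cv2.resize(f["img"][210:300,345:445],(400,360),interpolation=cv2.INTER_CUBIC)])
cv2.imwrite("pics/crop0.png",crop)
E
```

```text
lid ((486.231201171875, -181.35250854492188), (130.7962188720703, 159.73085021972656), 81.25640106201172) [[397.3999938964844, -233.8000030517578], [555.2000122070312, -258.1000061035156], [575.0999755859375, -128.89999389648438], [417.20001220703125, -104.5999984741211]]
box ((527.5892944335938, 204.20526123046875), (159.56703186035156, 136.6554718017578), 7.706731796264648) [[439.3999938964844, 261.20001220703125], [457.70001220703125, 125.80000305175781], [615.7999877929688, 147.1999969482422], [597.5, 282.6000061035156]]
```

View pics/crop0.png

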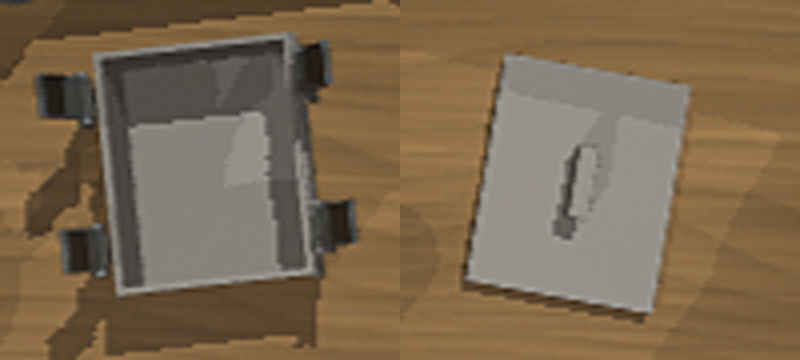

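The crop confirms the white lid with its ridge, measured 130.8 x 159.7 mm as it should be. Now I go over the box for a wrist view on the way.

Request:
move_arm(rows=[[-3.1,-1.76,-0.8,0,0,0,1],[-3.1,-1.76,-0.8,0,0,0,1],[-3.1,-1.76,-0.8,0,0,0,1],[-3.1,-1.76,-0.8,0,0,0,1],[-3.1,-1.76,-0.8,0,0,0,1],[-3.1,-1.76,-0.8,0,0,0,1],[-3.1,-1.76,-0.8,0,0,0,1],[-3.1,-1.76,-0.8,0,0,0,1],[-3.1,-1.76,-0.8,0,0,0,1],[-3.1,-1.76,-0.8,0,0,0,1],[-3.1,-1.76,-0.8,0,0,0,1],[-3.1,-1.76,-0.8,0,0,0,1],[-3.1,-1.76,-0.8,0,0,0,1],[0,0,0,0,0,0,1],[0,0,0,0,0,0,1]])

```text
time: 1.35
tool_pos: [0.5272, 0.2041, 0.3542]
tool_rot: [-0.0, 0.203, 0.979, 0.0]
contact_force: [-0.1, 0.0, -0.2]
gripper_width: 0.999
grasp_force: 0.0
```

```bash
python3 - <<'E'
from h import *
import pickle
f=manip.grab_frame("wrist");pickle.dump(f,open("f1.pkl","wb"));cv2.imwrite("pics/w1.png",f["img"])
print(manip.state()["tool_pos"],-np.array(f["R"]).T@f["t"],np.array(f["R"])[2])
E
```

```text
[0.52639901 0.20515325 0.3536762 ] [0.45447545 0.23558512 0.47726019] [ 0.28506251 -0.12351691 -0.9505172 ]
```

View pics/w1.png

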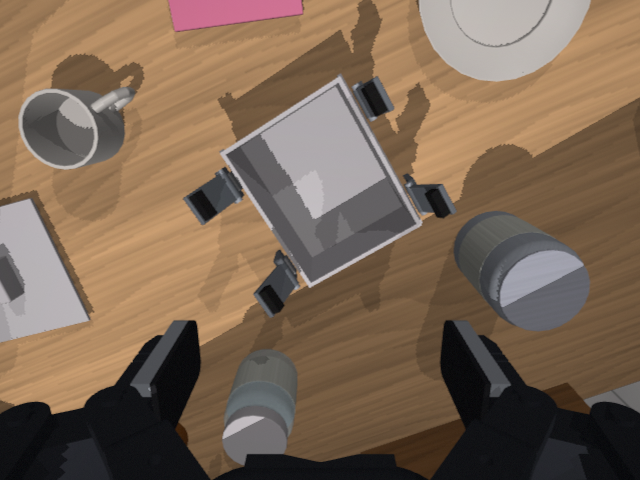

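The box's rim corners appear at about (342,76), (421,223), (309,287) and (222,154). The clips lean outward at (375,97), (433,198), (212,196) and (277,285).

```bash
python3 - <<'E'
from h import *
import pickle
f=pickle.load(open("f1.pkl","rb"));g=cv2.cvtColor(f["img"],cv2.COLOR_BGR2GRAY)
c=np.array([[342,76],[421,223],[309,287],[222,154]],np.float32)
c2=cv2.cornerSubPix(g,c.copy().reshape(-1,1,2),(5,5),(-1,-1),(3,40,.01)).reshape(-1,2)
for cc in(c,c2):
    P=np.array([ray(f,*p,.08)[:2] for p in cc])*1000
    d=np.roll(P,-1,0)-P
    print(cc.round(1).tolist(),P.round(1).tolist(),P.mean(0),np.hypot(*d.T),np.degrees(np.arctan2(d[:,1],d[:,0])))
# top view with rim corners by hand
ft=pickle.load(open("f0.pkl","rb"))["top"]
c=np.array([[218.75,208.75],[268,203.75],[275,263],[224.5,268.25]])
P=np.array([ray(ft,*p,.08)[:2] for p in c])*1000;d=np.roll(P,-1,0)-P
print(P.mean(0),np.hypot(*d.T),np.degrees(np.arctan2(d[:,1],d[:,0])))
# lid handle: wide check in top, lid top corner consistency printed earlier
E
```

```text
[[342.0, 76.0], [421.0, 223.0], [309.0, 287.0], [222.0, 154.0]] [[440.6, 262.6], [595.6, 282.4], [614.7, 153.9], [458.9, 134.1]] [527.40789384 208.22643243] [156.26797191 129.95380649 157.06615054 129.80135281] [   7.30231868  -81.5419078  -172.74832073   98.10709971]
[[339.5, 74.9000015258789], [421.20001220703125, 224.0], [309.6000061035156, 286.6000061035156], [224.0, 153.39999389648438]] [[438.9, 260.9], [596.6, 282.3], [614.5, 154.6], [459.1, 136.0]] [527.24355646 208.44430157] [159.17084418 128.95252708 156.46500191 126.54577424] [   7.72861362  -82.03188285 -173.16775433   99.20662137]
[526.65164049 203.85371052] [130.68479262 157.25755249 133.29763106 157.62898652] [ -82.74102151 -171.53646962   97.43291484    7.51109984]
```

```bash
python3 - <<'E'
from h import *
import pickle
f=pickle.load(open("f1.pkl","rb"))
t=[cv2.resize(f["img"][y-20:y+20,x-27:x+27],(396,293),interpolation=cv2.INTER_NEAREST) for x,y in((342,76),(421,223),(222,154),(309,287))]
cv2.imwrite("pics/c1.png",np.vstack([np.hstack(t[:2]),np.hstack(t[2:])]))
E
```

```text
(no output)
```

View pics/c1.png

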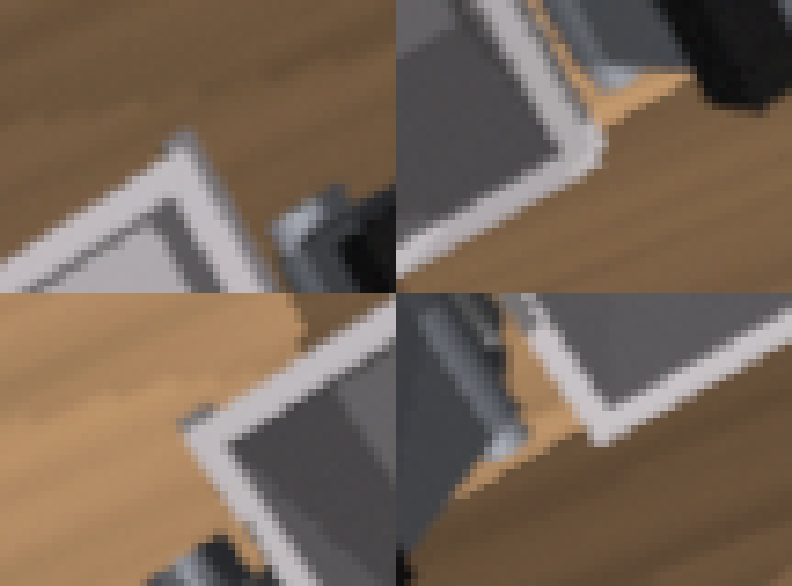

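The crops show the rim's outer corners at (339.5,75.7), (421.7,223.2), (309.3,286.8) and (220,152.2), with the inner corners inside them.

```bash
python3 - <<'E'
from h import *
import pickle
f=pickle.load(open("f1.pkl","rb"))
for c in([[339.5,75.7],[421.7,223.2],[309.3,286.8],[220,152.2]],[[337.4,82.8],[416.1,223.2],[310,281.8],[225.6,154.5]]):
    P=np.array([ray(f,*p,.08)[:2] for p in c])*1000;d=np.roll(P,-1,0)-P
    print(P.round(1).tolist(),P.mean(0),np.hypot(*d.T),np.degrees(np.arctan2(d[:,1],d[:,0])))
# side view check of rim centre hypotheses
fs=pickle.load(open("f0.pkl","rb"))["side"]
a=np.radians(7.5)
for y in(.204,.208):
  for sx,sy in((1,1),(1,-1),(-1,-1),(-1,1)):
    x0,y0=sx*.08,sy*.065
    print(y,sx,sy,proj(fs,[.5272+x0*np.cos(a)-y0*np.sin(a),y+x0*np.sin(a)+y0*np.cos(a),.08]).round(1))
cv2.imwrite("pics/s1.png",cv2.resize(fs["img"][150:250,255:365],(792,720),interpolation=cv2.INTER_NEAREST)[:600])
E
```

```text
[[439.5, 260.6], [596.0, 283.0], [614.6, 154.3], [456.7, 133.1]] [526.6765904  207.74267565] [158.15507274 130.06105069 159.34141917 128.67495057] [   8.1259348   -81.79306494 -172.37382413   97.68225134]
[[444.1, 256.7], [593.8, 277.9], [609.7, 157.2], [460.6, 136.9]] [527.07718023 207.17722878] [151.21536092 121.80526566 150.51548094 120.87986773] [   8.08412087  -82.49841075 -172.26620211   97.83020821]
0.204 1 1 [330.6 177.3]
0.204 1 -1 [349.  202.3]
0.204 -1 -1 [285.1 214.7]
0.204 -1 1 [271.  187.8]
0.208 1 1 [330.2 176.5]
0.208 1 -1 [348.6 201.5]
0.208 -1 -1 [284.9 213.7]
0.208 -1 1 [270.8 187. ]
```

View pics/s1.png

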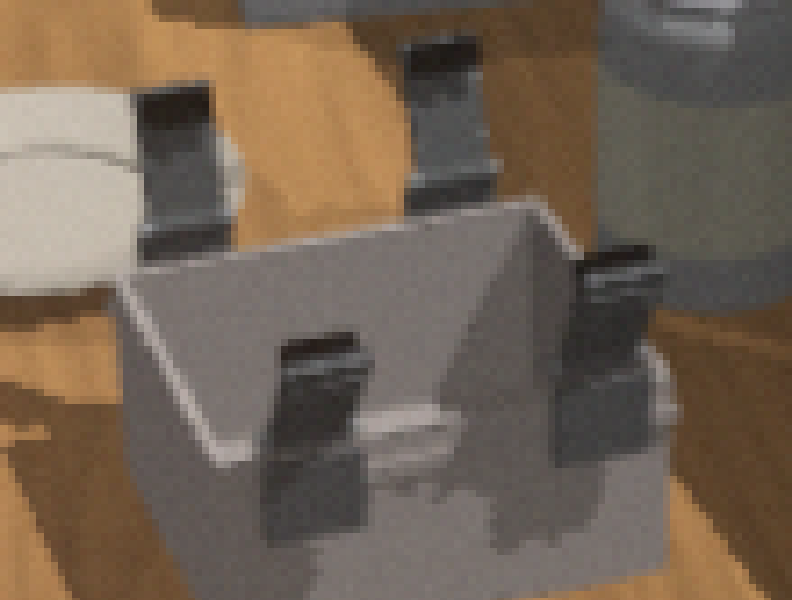

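Request:
move_arm(rows=[[-0.96,-3.09,0,0,0,0,1],[-0.96,-3.09,0,0,0,0,1],[-0.96,-3.09,0,0,0,0,1],[-0.96,-3.09,0,0,0,0,1],[-0.96,-3.09,0,0,0,0,1],[-0.96,-3.09,0,0,0,0,1],[-0.96,-3.09,0,0,0,0,1],[-0.96,-3.09,0,0,0,0,1],[-0.96,-3.09,0,0,0,0,1],[-0.96,-3.09,0,0,0,0,1],[-0.96,-3.09,0,0,0,0,1],[-0.96,-3.09,0,0,0,0,1],[0,0,0,0,0,-7.16,1],[0,0,0,0,0,-7.16,1],[0,0,0,0,0,0,1],[0,0,0,0,0,0,1]])

```text
time: 2.73
tool_pos: [0.4863, -0.1795, 0.3537]
tool_rot: [-0.0, 0.078, 0.997, 0.0]
contact_force: [-0.8, -0.3, -0.2]
gripper_width: 1.0
grasp_force: 0.0
```

```bash
cat >> h.py <<'E'
def tool(s,target,yaw_y):
    """shift (cm) in tool axes to world target, and tool-z turn (deg) to bring tool y to world yaw"""
    from scipy.spatial.transform import Rotation as Ro
    w,x,y,z=s["tool_rot"];R=Ro.from_quat([x,y,z,w]).as_matrix()
    ty=np.degrees(np.arctan2(R[1,1],R[0,1]))
    return (R.T@(np.array(target)-s["tool_pos"])*100).round(2), round(-(yaw_y-ty),2), R[:,2].round(3)
E
python3 - <<'E'
from h import *
import pickle
f=manip.grab_frame("wrist");im=f["img"];pickle.dump(f,open("f2.pkl","wb"))
hsv=cv2.cvtColor(im,cv2.COLOR_BGR2HSV)
m=((hsv[...,1]<60)&(hsv[...,2]>70)).astype(np.uint8)*255
u,v=proj(f,[.486,-.181,.013]);print(u,v)
lab=cv2.connectedComponents(m)[1]
vals=lab[int(v)-40:int(v)+40,int(u)-40:int(u)+40];l=np.bincount(vals[vals>0]).argmax()
c=max(cv2.findContours((lab==l).astype(np.uint8),cv2.RETR_EXTERNAL,cv2.CHAIN_APPROX_NONE)[0],key=cv2.contourArea)
P=np.array([ray(f,*p[0],.013)[:2] for p in c]).astype(np.float32)*1000
r=cv2.minAreaRect(P);print(r)
s=manip.state();print(s["tool_pos"],tool(s,[.486,-.181,.036],81.25))
E
```

```text
318.65414309595496 179.33298178512717
((485.6531066894531, -181.18467712402344), (130.14283752441406, 159.8340606689453), 81.40142822265625)
[ 0.48639502 -0.17949799  0.35382041] (array([-0.  , -0.17, 31.78]), np.float64(-0.18), array([-0.001,  0.001, -1.   ]))
```

Request:
move_arm(rows=[[0,-0.17,3.5,0,0,-0.15,1],[0,0,3.5,0,0,0,1],[0,0,3.5,0,0,0,1],[0,0,3.5,0,0,0,1],[0,0,3.5,0,0,0,0.5],[0,0,3.5,0,0,0,0],[0,0,3.5,0,0,0,0],[0,0,3.5,0,0,0,0],[0,0,2,0,0,0,0],[0,0,1,0,0,0,0],[0,0,0.3,0,0,0,0],[0,0,0,0,0,0,0],[0,0,0,0,0,0,-1],[0,0,0,0,0,0,-1],[0,0,0,0,0,0,-1],[0,0,0,0,0,0,-1],[0,0,0,0,0,0,-1],[0,0,0,0,0,0,-1],[0,0,0,0,0,0,-1],[0,0,0,0,0,0,-1]])

```text
time: 4.45
tool_pos: [0.4877, -0.1832, 0.0437]
tool_rot: [0.002, 0.076, 0.997, -0.001]
contact_force: [-0.4, 0.9, 5.6]
gripper_width: 0.145
grasp_force: 61.8
```

Request:
move_arm(rows=[[0,0,-0.5,0,0,0,-1],[0,0,-1,0,0,0,-1],[0,0,-2,0,0,0,-1],[0,0,-3,0,0,0,-1],[0,0,-3,0,0,0,-1],[0,0,-3,0,0,0,-1],[0,0,-3,0,0,0,-1],[0,0,-3,0,0,0,-1],[0,0,-1.5,0,0,0,-1],[0,0,0,0,0,0,-1],[0,0,0,0,0,0,-1],[0,0,0,0,0,0,-1]])

```text
time: 5.45
tool_pos: [0.4851, -0.182, 0.2394]
tool_rot: [-0.001, 0.076, 0.997, 0.001]
contact_force: [-0.5, 0.2, -3.0]
gripper_width: 0.144
grasp_force: 60.6
```

```bash
python3 - <<'E'
from h import *
f=manip.grab_frame("wrist");cv2.imwrite("pics/w3.png",f["img"])
s=manip.state();print(s["tool_pos"],s["tool_rot"],s["contact_force"],s["ft_torque"],s["gripper_width"],tool(s,[.527,.2075,.24],97.9))
E
```

```text
[ 0.48488213 -0.18185834  0.23881955] [-1.90561174e-03  7.61095270e-02  9.97097296e-01  8.31431607e-04] [ 0.41655431  0.0950359  -2.35402399] [ 0.00225439 -0.0295783  -0.047988  ] 0.14427929479555462 (array([ 1.75, 39.12, -0.06]), np.float64(-16.63), array([-0.004,  0.002, -1.   ]))
```

View pics/w3.png

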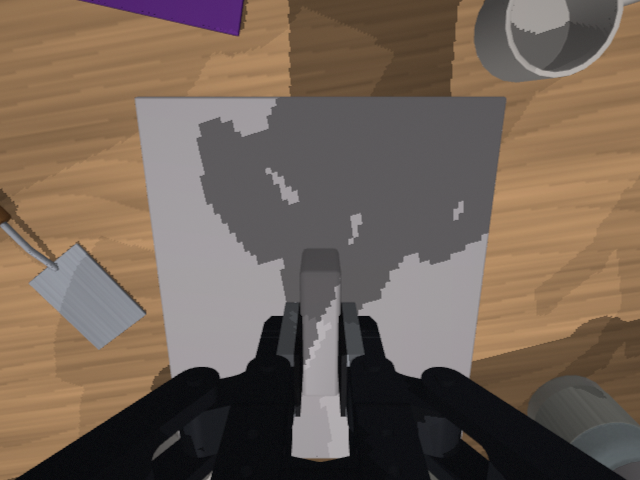

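The lid hangs level and square in the jaws. Its near edge runs from (137,98) to (505,97), and the ridge is pinched in the middle.

```bash
python3 - <<'E'
from h import *
f=manip.grab_frame("wrist");s=manip.state();im=f["img"]
hsv=cv2.cvtColor(im,cv2.COLOR_BGR2HSV)
m=(hsv[...,1]<45).astype(np.uint8)
# top edge rows, sides cols by mask
e=lambda a:a
tops=[(x,85+np.argmax(m[85:115,x]>0)-.5) for x in range(150,490,10)]
L=[];Rr=[]
for y in range(110,300,10):
    r=m[y,100:560];i=np.where(r[:300-0])[0]
    L.append((100+next(k for k in range(20,120) if m[y,100+k:108+k].all())-.5,y))
    Rr.append((next(k for k in range(530,400,-1) if m[y,k-8:k].all())-.5,y))
T=np.array(tops,np.float32);L=np.array(L,np.float32);Rr=np.array(Rr,np.float32)
ln=[cv2.fitLine(q,cv2.DIST_HUBER,0,.01,.01).ravel() for q in(T,L,Rr)]
def X(a,b):
    k=np.linalg.solve(np.array([a[:2],-b[:2]]).T,b[2:]-a[2:]);return a[2:]+k[0]*a[:2]
cl,cr=X(ln[0],ln[1]),X(ln[0],ln[2])
for z in(.205,.208,.211):
    a,b=ray(f,*cl,z),ray(f,*cr,z);d=b-a;w=np.hypot(*d[:2]);d/=w
    n=np.array([d[1],-d[0],0]);mid=(a+b)/2
    cen=max([mid+.08*n,mid-.08*n],key=lambda p:p[0])
    yaw=np.degrees(np.arctan2(d[1],d[0]))
    print(z,cl.round(1),cr.round(1),w,cen.round(4),yaw,tool({**s,"tool_pos":s["tool_pos"]},[cen[0],cen[1],z],yaw))
E
```

```text
0.205 [134.1  96.5] [505.8  96.5] 0.13155436290466532 [ 0.483  -0.1816  0.205 ] 81.29398808888651 (array([ 0.18, -0.01,  3.37]), np.float64(-0.02), array([-0.004,  0.002, -1.   ]))
0.208 [134.1  96.5] [505.8  96.5] 0.12904386498902273 [ 0.483  -0.1817  0.208 ] 81.2939880888865 (array([ 0.17, -0.01,  3.07]), np.float64(-0.02), array([-0.004,  0.002, -1.   ]))
0.211 [134.1  96.5] [505.8  96.5] 0.12653336707338006 [ 0.4831 -0.1817  0.211 ] 81.29398808888648 (array([ 0.17, -0.01,  2.77]), np.float64(-0.02), array([-0.004,  0.002, -1.   ]))
```

Request:
move_arm(rows=[[0.06,1.5,0,0,0,0,-1],[0.12,3,0,0,0,-1.6,-1],[0.12,3,0,0,0,-1.5,-1],[0.12,3,0,0,0,-1.5,-1],[0.12,3,0,0,0,-1.5,-1],[0.12,3,0,0,0,-1.5,-1],[0.12,3,0,0,0,-1.5,-1],[0.12,3,0,0,0,-1.5,-1],[0.12,3,0,0,0,-1.5,-1],[0.12,3,0,0,0,-1.5,-1],[0.12,3,0,0,0,-1.5,-1],[0.12,3,0,0,0,-1.5,-1],[0.12,2,0,0,0,0,-1],[0,1,0,0,0,0,-1],[0,0,0,0,0,0,-1],[0,0,0,0,0,0,-1]])

```text
time: 6.88
tool_pos: [0.4755, 0.1907, 0.2402]
tool_rot: [-0.001, -0.069, 0.998, -0.001]
contact_force: [-0.2, -1.0, -2.4]
gripper_width: 0.146
grasp_force: 60.6
```

```bash
python3 - <<'E'
from h import *
s=manip.state();print(s["tool_pos"],s["contact_force"],s["gripper_width"],tool(s,[.5287,.2077,.14],97.85))
E
```

```text
[0.47547319 0.19066805 0.2401989 ] [-0.20028864 -0.95312519 -2.41647045] 0.1459983290710572 (array([-5.53,  0.97, 10.01]), np.float64(0.06), array([-0.002, -0.001, -1.   ]))
```

Request:
move_arm(rows=[[-1.5,0.3,0,0,0,0.06,-1],[-2.5,0.4,0,0,0,0,-1],[-1.53,0.27,0,0,0,0,-1],[0,0,1,0,0,0,-1],[0,0,2,0,0,0,-1],[0,0,3,0,0,0,-1],[0,0,2,0,0,0,-1],[0,0,1.2,0,0,0,-1],[0,0,0.5,0,0,0,-1],[0,0,0,0,0,0,-1],[0,0,0,0,0,0,-1]])

```text
time: 7.8
tool_pos: [0.5298, 0.2079, 0.1453]
tool_rot: [0.001, -0.068, 0.998, 0.0]
contact_force: [-0.1, 1.6, -1.8]
gripper_width: 0.141
grasp_force: 60.6
```

```bash
python3 - <<'E'
from h import *
import pickle
fs={n:manip.grab_frame(n) for n in("top","side")}
pickle.dump(fs,open("f4.pkl","wb"))
t=fs["side"]["img"][120:260,245:375];t=cv2.resize(t,(400,431),interpolation=cv2.INTER_NEAREST)
u=fs["top"]["img"][185:290,195:295];u=cv2.resize(u,(400,431),interpolation=cv2.INTER_NEAREST)
cv2.imwrite("pics/d4.png",np.hstack([t,u]))
s=manip.state();print(s["tool_pos"],s["contact_force"],s["gripper_width"],tool(s,[.5287,.2077,.1157],97.85))
E
```

```text
[0.5304124  0.20835177 0.14634415] [ 0.51916222  0.06977451 -1.82941801] 0.14181438866536908 (array([ 0.19, -0.04,  3.06]), np.float64(-0.05), array([ 0.003,  0.001, -1.   ]))
```

View pics/d4.png

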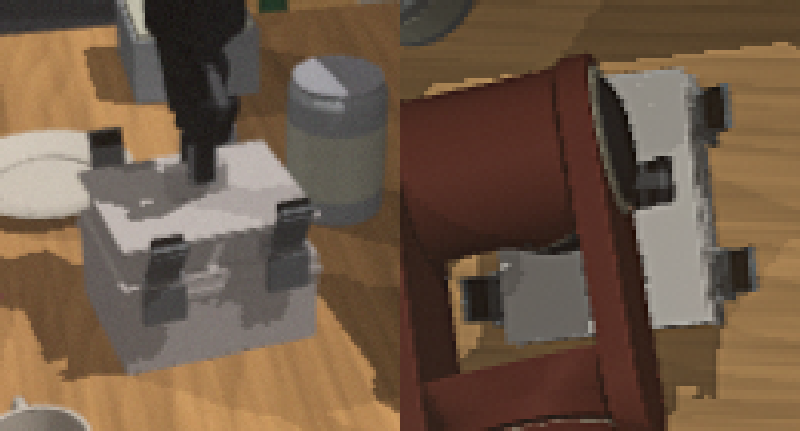

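The lid hovers squarely over the box, just above the rim. The clips are clear on both sides.

Request:
move_arm(rows=[[0.1,0,0.3,0,0,0,-1],[0,0,0.5,0,0,0,-1],[0,0,0.5,0,0,0,-1],[0,0,0.3,0,0,0,-1],[0,0,0.2,0,0,0,-1],[0,0,0.1,0,0,0,-1],[0,0,0,0,0,0,-1],[0,0,0,0,0,0,-1]])

```text
time: 8.57
tool_pos: [0.5283, 0.2081, 0.1253]
tool_rot: [-0.0, -0.068, 0.998, 0.0]
contact_force: [-0.6, -0.2, -1.4]
gripper_width: 0.147
grasp_force: 60.6
```

Request:
move_arm(rows=[[0,0,0.1,0,0,0,-1],[0,0,0.1,0,0,0,-1],[0,0,0.1,0,0,0,-1],[0,0,0.1,0,0,0,-1],[0,0,0,0,0,0,-1]])

```text
time: 8.98
tool_pos: [0.5281, 0.2081, 0.121]
tool_rot: [-0.0, -0.068, 0.998, -0.0]
contact_force: [0.3, -0.4, -2.3]
gripper_width: 0.144
grasp_force: 60.6
```

No contact, so the plug is entering the mouth.

Request:
move_arm(rows=[[0,0,0.1,0,0,0,-1],[0,0,0.1,0,0,0,-1],[0,0,0.1,0,0,0,-1],[0,0,0.1,0,0,0,-1],[0,0,0,0,0,0,-1],[0,0,0,0,0,0,-1]])

```text
time: 9.48
tool_pos: [0.5282, 0.2081, 0.1172]
tool_rot: [-0.0, -0.068, 0.998, -0.0]
contact_force: [0.0, 0.6, -1.8]
gripper_width: 0.143
grasp_force: 60.6
```

Request:
move_arm(rows=[[0,0,0.1,0,0,0,-1],[0,0,0.1,0,0,0,-1],[0,0,0,0,0,0,-1],[0,0,0,0,0,0,-1]])

```text
time: 9.82
tool_pos: [0.5284, 0.2082, 0.1157]
tool_rot: [0.0, -0.068, 0.998, 0.0]
contact_force: [-1.2, -0.6, 0.5]
gripper_width: 0.146
grasp_force: 61.0
```

Request:
move_arm(rows=[[0,0,0.05,0,0,0,-1],[0,0,0,0,0,0,-1],[0,0,0,0,0,0,-0.5],[0,0,0,0,0,0,-0.2],[0,0,0,0,0,0,-0.2],[0,0,0,0,0,0,-0.2],[0,0,-0.5,0,0,0,-0.2],[0,0,-1,0,0,0,-0.2],[0,0,-2,0,0,0,-0.2],[0,0,-3,0,0,0,-0.2],[0,0,-4,0,0,0,-0.2],[0,0,-4,0,0,0,-0.2],[0,0,-4,0,0,0,-1],[0,0,-2,0,0,0,-1],[0,0,0,0,0,0,-1],[0,0,0,0,0,0,-1]])

```text
time: 11.15
tool_pos: [0.529, 0.2083, 0.3229]
tool_rot: [0.003, -0.068, 0.998, 0.0]
contact_force: [-0.7, -0.1, -0.8]
gripper_width: -0.001
grasp_force: 0.0
```

```bash
python3 - <<'E'
from h import *
import pickle
f=manip.grab_frame("wrist");pickle.dump(f,open("f5.pkl","wb"));cv2.imwrite("pics/w5.png",f["img"])
s=manip.state();print(s["tool_pos"],s["contact_force"],s["gripper_width"])
E
```

```text
[0.52819114 0.20809848 0.32034422] [ 0.68532797 -0.39752498 -0.02814405] -0.0006393953961959734
```

View pics/w5.png

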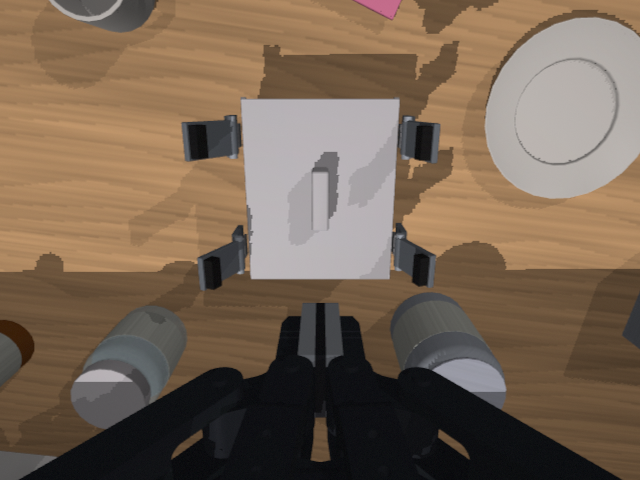

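The lid is seated squarely: its corners are at (242,98), (399,98), (390,278) and (251,279), and all four clips are still leaning outward. Next I check the lid centre and the clearances in the box frame.

```bash
cat >> h.py <<'E'
C=np.array([.527,.2075]);A=np.radians(7.85);U=np.array([[np.cos(A),np.sin(A)],[-np.sin(A),np.cos(A)]])
tobox=lambda p:(U@(np.array(p)[:2]-C)*1000).round(1)
E
python3 - <<'E'
from h import *
import pickle
f=pickle.load(open("f5.pkl","rb"))
P=np.array([ray(f,*p,.085) for p in [[242,98],[399,98],[390,278],[251,279]]])
print([tobox(p).tolist() for p in P],tobox(P.mean(0)))
t=pickle.load(open("f0.pkl","rb"))["top"]
print("can",tobox(ray(t,187,168,.13)),"jar",tobox(ray(t,313,148,.12)),"can_w",tobox(ray(f,452,400,.13)))
for n,px in dict(c=(183,140),d=(439,140),a=(434,270),b=(201,275)).items(): print(n,tobox(ray(f,*px,.128)))
print("tcp",tobox(manip.state()["tool_pos"]))
E
```

```text
[[-80.6, -63.1], [-80.6, 64.5], [78.2, 65.5], [79.2, -64.1]] [-1.   0.7]
can [184.3 121.7] jar [ 201.6 -202.6] can_w [178.7 119.8]
c [ -51.  -100.8]
d [-50.9  88.1]
a [52.5 93.2]
b [ 56.9 -97.2]
tcp [1.3 0.4]
```

The lid centre is within 1 mm of the box centre, and the coffee can is well clear. Clip a first: go outside it, then sweep it inward with the shut fingertips.

Request:
move_arm(rows=[[-1.2,3,0,0,0,0,-1],[-1.2,3,0,0,0,0,-1],[-1.2,3,0,0,0,0,-1],[-1.27,3,0,0,0,0,-1],[0,0,3,0,0,0,-1],[0,0,4,0,0,0,-1],[0,0,4,0,0,0,-1],[0,0,4,0,0,0,-1],[0,0,2.5,0,0,0,-1],[0,0,1,0,0,0,-1],[0,0,0,0,0,0,-1],[0,0,0,0,0,0,-1]])

```text
time: 12.2
tool_pos: [0.56, 0.3335, 0.1345]
tool_rot: [-0.001, -0.068, 0.998, -0.0]
contact_force: [-0.2, -0.6, 0.4]
gripper_width: 0.0
grasp_force: 0.0
```

```bash
python3 - <<'E'
from h import *
s=manip.state();print(tobox(s["tool_pos"]),s["tool_pos"],tool(s,[0,0,0],97.85)[1:])
E
```

```text
[ 49.9 120.3] [0.55996564 0.33348199 0.13448423] (np.float64(-0.04), array([-0.001, -0.   , -1.   ]))
```

Request:
move_arm(rows=[[0,0,-0.3,0,0,0,-1],[0,-0.8,0,0,0,0,-1],[0,-1,0,0,0,0,-1],[0,-1,0,0,0,0,-1],[0,-1,0,0,0,0,-1],[0,-1,0,0,0,0,-1],[0,-1,0,0,0,0,-1],[0,-1,0,0,0,0,-1],[0,-0.7,0,0,0,0,-1],[0,0,0.1,0,0,0,-1],[0,0,0.2,0,0,0,-1],[0,0,0.2,0,0,0,-1],[0,0,0,0,0,0,-1]])

```text
time: 13.28
tool_pos: [0.5701, 0.2595, 0.1321]
tool_rot: [-0.0, -0.068, 0.998, -0.0]
contact_force: [-0.3, 0.1, -0.4]
gripper_width: -0.001
grasp_force: 0.0
```

Request:
move_arm(rows=[[0,0,0.1,0,0,0,-1],[0,0,0.1,0,0,0,-1],[0,0,0.1,0,0,0,-1],[0,0,0,0,0,0,-1],[0,0,0,0,0,0,-1]])

```text
time: 13.7
tool_pos: [0.5703, 0.2594, 0.1296]
tool_rot: [-0.0, -0.068, 0.998, -0.0]
contact_force: [0.2, 0.6, -0.4]
gripper_width: 0.003
grasp_force: 0.0
```

Request:
move_arm(rows=[[0,0,0.1,0,0,0,-1],[0,0,0.1,0,0,0,-1],[0,0,0,0,0,0,-1],[0,0,0,0,0,0,-1]])

```text
time: 14.03
tool_pos: [0.5703, 0.2593, 0.1277]
tool_rot: [-0.0, -0.068, 0.998, 0.0]
contact_force: [0.7, 0.6, 0.5]
gripper_width: -0.004
grasp_force: 0.0
```

Request:
move_arm(rows=[[0,0,0.1,0,0,0,-1],[0,0,0.1,0,0,0,-1],[0,0,0,0,0,0,-1],[0,0,0,0,0,0,-1]])

```text
time: 14.37
tool_pos: [0.5703, 0.2593, 0.1256]
tool_rot: [-0.0, -0.068, 0.998, -0.0]
contact_force: [-0.0, -0.2, -0.8]
gripper_width: 0.004
grasp_force: 0.0
```

```bash
python3 - <<'E'
from h import *
f=manip.grab_frame("side");g=manip.grab_frame("wrist")
a=cv2.resize(f["img"][130:250,250:370],(480,480),interpolation=cv2.INTER_NEAREST)
b=g["img"][60:300,160:480]; cv2.imwrite("pics/e6.png",np.hstack([a,cv2.resize(b,(320,240)) if 0 else cv2.copyMakeBorder(b,0,240,0,0,cv2.BORDER_CONSTANT)]))
E
```

View pics/e6.png

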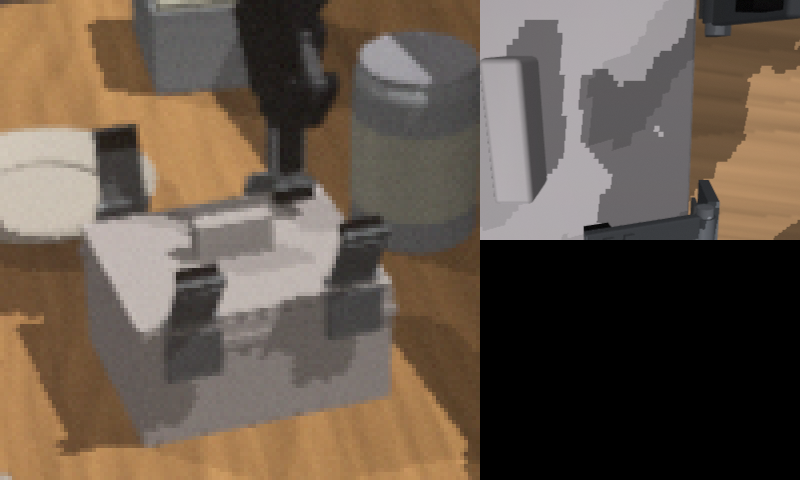

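The image shows clip a folded over the lid, under the fingertips at about (290,185) in the left crop. The sweep works, so I keep pressing.

Request:
move_arm(rows=[[0,0,0.1,0,0,0,-1],[0,0,0.1,0,0,0,-1],[0,0,0,0,0,0,-1],[0,0,0,0,0,0,-1]])

```text
time: 14.8
tool_pos: [0.5703, 0.2593, 0.1237]
tool_rot: [-0.0, -0.068, 0.998, -0.0]
contact_force: [0.4, 0.1, -0.2]
gripper_width: 0.0
grasp_force: 0.0
```

Request:
move_arm(rows=[[0,0,0.1,0,0,0,-1],[0,0,0.1,0,0,0,-1],[0,0,0,0,0,0,-1],[0,0,0,0,0,0,-1]])

```text
time: 15.13
tool_pos: [0.5703, 0.2593, 0.1217]
tool_rot: [-0.0, -0.068, 0.998, -0.0]
contact_force: [0.3, 1.0, -0.3]
gripper_width: -0.001
grasp_force: 0.0
```

Request:
move_arm(rows=[[0,0,0.1,0,0,0,-1],[0,0,0.1,0,0,0,-1],[0,0,0,0,0,0,-1],[0,0,0,0,0,0,-1]])

```text
time: 15.47
tool_pos: [0.5703, 0.2593, 0.1197]
tool_rot: [-0.0, -0.068, 0.998, 0.0]
contact_force: [1.0, 0.1, 0.5]
gripper_width: 0.0
grasp_force: 0.0
```

Request:
move_arm(rows=[[0,0,0.1,0,0,0,-1],[0,0,0.1,0,0,0,-1],[0,0,0,0,0,0,-1],[0,0,0,0,0,0,-1]])

```text
time: 15.8
tool_pos: [0.5705, 0.2593, 0.1179]
tool_rot: [0.0, -0.068, 0.998, 0.0]
contact_force: [0.5, -1.3, 1.2]
gripper_width: 0.005
grasp_force: 0.4
```

Request:
move_arm(rows=[[0,0,0.1,0,0,0,-1],[0,0,0.1,0,0,0,-1],[0,0,0,0,0,0,-1],[0,0,0,0,0,0,-1]])

```text
time: 16.13
tool_pos: [0.5706, 0.2591, 0.1165]
tool_rot: [0.0, -0.068, 0.998, -0.0]
contact_force: [-1.8, -2.5, 5.5]
gripper_width: 0.0
grasp_force: 2.3
```

Request:
move_arm(rows=[[0,0,0.1,0,0,0,-1],[0,0,0.1,0,0,0,-1],[0,0,0,0,0,0,-1],[0,0,0,0,0,0,-1]])

```text
time: 16.47
tool_pos: [0.5707, 0.259, 0.1144]
tool_rot: [0.0, -0.068, 0.998, -0.0]
contact_force: [-1.3, -3.0, 5.1]
gripper_width: -0.002
grasp_force: 2.2
```

Request:
move_arm(rows=[[0,0,0.1,0,0,0,-1],[0,0,0.1,0,0,0,-1],[0,0,0,0,0,0,-1],[0,0,0,0,0,0,-1]])

```text
time: 16.8
tool_pos: [0.5708, 0.2591, 0.1123]
tool_rot: [0.0, -0.068, 0.998, -0.0]
contact_force: [-0.5, -2.9, 4.9]
gripper_width: 0.001
grasp_force: 2.6
```

Request:
move_arm(rows=[[0,0,0.1,0,0,0,-1],[0,0,0,0,0,0,-1],[0,0,0,0,0,0,-1]])

```text
time: 17.05
tool_pos: [0.5709, 0.2592, 0.1122]
tool_rot: [0.0, -0.068, 0.998, -0.0]
contact_force: [-2.0, -4.0, 9.6]
gripper_width: 0.003
grasp_force: 4.6
```

Request:
move_arm(rows=[[0,0,0.06,0,0,0,-1],[0,0,0,0,0,0,-1],[0,0,0,0,0,0,-1]])

```text
time: 17.3
tool_pos: [0.5709, 0.2592, 0.1122]
tool_rot: [0.0, -0.068, 0.998, -0.0]
contact_force: [-4.5, -4.2, 11.5]
gripper_width: -0.0
grasp_force: 5.7
```

Clip a was soft at first, with the catch at about 5.5 N. It then met a rigid stop (no motion, 11.5 N), so it is home. Now the opposite clip, c.

Request:
move_arm(rows=[[0,0,-1,0,0,0,-1],[0,0,-3,0,0,0,-1],[0,0,-4,0,0,0,-1],[1.26,-2.06,0,0,0,0,-1],[1.26,-2.06,0,0,0,0,-1],[1.26,-2.06,0,0,0,0,-1],[1.26,-2.06,0,0,0,0,-1],[1.26,-2.06,0,0,0,0,-1],[1.26,-2.06,0,0,0,0,-1],[1.26,-2.06,0,0,0,0,-1],[1.26,-2.06,0,0,0,0,-1],[0,0,0,0,0,0,-1],[0,0,2,0,0,0,-1],[0,0,2,0,0,0,-1],[0,0,1.2,0,0,0,-1],[0,0,0,0,0,0,-1],[0,0,0,0,0,0,-1]])

```text
time: 18.72
tool_pos: [0.4925, 0.0828, 0.1373]
tool_rot: [-0.001, -0.068, 0.998, 0.0]
contact_force: [0.6, -0.2, -0.4]
gripper_width: 0.0
grasp_force: 0.0
```

```bash
python3 - <<'E'
from h import *
s=manip.state();print(tobox(s["tool_pos"]),s["tool_pos"],tool(s,[0,0,0],97.85)[1:],s["contact_force"])
E
```

```text
[ -51.3 -118.8] [0.49245003 0.08284019 0.13732929] (np.float64(-0.01), array([-0.002,  0.   , -1.   ])) [ 0.57652584 -0.18781248 -0.4091705 ]
```

Request:
move_arm(rows=[[-0.1,0.7,0,0,0,0,-1],[0,1,0,0,0,0,-1],[0,1,0,0,0,0,-1],[0,1,0,0,0,0,-1],[0,1,0,0,0,0,-1],[0,1,0,0,0,0,-1],[0,1,0,0,0,0,-1],[0,0.7,0,0,0,0,-1],[0,0,0.2,0,0,0,-1],[0,0,0.2,0,0,0,-1],[0,0,0.2,0,0,0,-1],[0,0,0,0,0,0,-1],[0,0,0,0,0,0,-1]])

```text
time: 19.8
tool_pos: [0.4837, 0.1554, 0.1318]
tool_rot: [-0.0, -0.068, 0.998, -0.0]
contact_force: [-0.5, -0.5, 1.1]
gripper_width: 0.003
grasp_force: 0.0
```

Request:
move_arm(rows=[[0,0,0.1,0,0,0,-1],[0,0,0.1,0,0,0,-1],[0,0,0.1,0,0,0,-1],[0,0,0,0,0,0,-1],[0,0,0,0,0,0,-1]])

```text
time: 20.22
tool_pos: [0.4838, 0.1557, 0.1291]
tool_rot: [-0.0, -0.068, 0.998, -0.0]
contact_force: [-0.5, -0.1, -0.5]
gripper_width: 0.0
grasp_force: 0.0
```

Request:
move_arm(rows=[[0,0,0.1,0,0,0,-1],[0,0,0.1,0,0,0,-1],[0,0,0.1,0,0,0,-1],[0,0,0,0,0,0,-1],[0,0,0,0,0,0,-1]])

```text
time: 20.63
tool_pos: [0.4837, 0.1557, 0.126]
tool_rot: [-0.0, -0.068, 0.998, -0.0]
contact_force: [-0.4, 0.5, -0.0]
gripper_width: -0.001
grasp_force: 0.0
```

Request:
move_arm(rows=[[0,0,0.1,0,0,0,-1],[0,0,0.1,0,0,0,-1],[0,0,0.1,0,0,0,-1],[0,0,0,0,0,0,-1],[0,0,0,0,0,0,-1]])

```text
time: 21.05
tool_pos: [0.4837, 0.1557, 0.123]
tool_rot: [-0.0, -0.068, 0.998, -0.0]
contact_force: [0.7, -0.3, -0.0]
gripper_width: -0.001
grasp_force: 0.0
```

Request:
move_arm(rows=[[0,0,0.1,0,0,0,-1],[0,0,0.1,0,0,0,-1],[0,0,0.1,0,0,0,-1],[0,0,0,0,0,0,-1],[0,0,0,0,0,0,-1]])

```text
time: 21.47
tool_pos: [0.4837, 0.1557, 0.12]
tool_rot: [-0.0, -0.068, 0.998, -0.0]
contact_force: [-0.9, 0.2, -0.2]
gripper_width: -0.003
grasp_force: 0.0
```

Request:
move_arm(rows=[[0,0,0.1,0,0,0,-1],[0,0,0.1,0,0,0,-1],[0,0,0.1,0,0,0,-1],[0,0,0,0,0,0,-1],[0,0,0,0,0,0,-1]])

```text
time: 21.88
tool_pos: [0.4838, 0.1558, 0.1171]
tool_rot: [-0.0, -0.068, 0.998, -0.0]
contact_force: [0.1, -0.5, -0.1]
gripper_width: 0.001
grasp_force: 0.0
```

Request:
move_arm(rows=[[0,0,0.1,0,0,0,-1],[0,0,0.1,0,0,0,-1],[0,0,0,0,0,0,-1],[0,0,0,0,0,0,-1]])

```text
time: 22.22
tool_pos: [0.4839, 0.156, 0.1155]
tool_rot: [0.0, -0.068, 0.998, 0.0]
contact_force: [-2.0, 0.3, 4.2]
gripper_width: -0.002
grasp_force: 1.7
```

Catch reached at about 4 N.

Request:
move_arm(rows=[[0,0,0.1,0,0,0,-1],[0,0,0.1,0,0,0,-1],[0,0,0,0,0,0,-1],[0,0,0,0,0,0,-1]])

```text
time: 22.55
tool_pos: [0.484, 0.1561, 0.1135]
tool_rot: [0.0, -0.068, 0.998, 0.0]
contact_force: [-1.4, 1.8, 3.3]
gripper_width: -0.001
grasp_force: 1.6
```

Request:
move_arm(rows=[[0,0,0.1,0,0,0,-1],[0,0,0.1,0,0,0,-1],[0,0,0,0,0,0,-1],[0,0,0,0,0,0,-1]])

```text
time: 22.88
tool_pos: [0.484, 0.1555, 0.111]
tool_rot: [0.0, -0.068, 0.998, -0.0]
contact_force: [0.4, -0.0, 2.5]
gripper_width: 0.002
grasp_force: 1.0
```

Request:
move_arm(rows=[[0,0,0.1,0,0,0,-1],[0,0,0.06,0,0,0,-1],[0,0,0,0,0,0,-1],[0,0,0,0,0,0,-1]])

```text
time: 23.22
tool_pos: [0.4841, 0.1555, 0.1109]
tool_rot: [-0.0, -0.068, 0.998, -0.0]
contact_force: [-3.6, -0.9, 9.1]
gripper_width: 0.001
grasp_force: 4.7
```

Clip c also gave at the catch (4 N, then 2.5 N) and then met its rigid stop (9 N, no motion). Next is clip d.

Request:
move_arm(rows=[[0,0,-1,0,0,0,-1],[0,0,-3,0,0,0,-1],[0,0,-4,0,0,0,-1],[0,2.36,0,0,0,0,-1],[0,2.36,0,0,0,0,-1],[0,2.36,0,0,0,0,-1],[0,2.36,0,0,0,0,-1],[0,2.36,0,0,0,0,-1],[0,2.36,0,0,0,0,-1],[0,2.36,0,0,0,0,-1],[0,0,0,0,0,0,-1],[0,0,2,0,0,0,-1],[0,0,2,0,0,0,-1],[0,0,1.1,0,0,0,-1],[0,0,0,0,0,0,-1],[0,0,0,0,0,0,-1]])

```text
time: 24.55
tool_pos: [0.461, 0.3187, 0.1379]
tool_rot: [-0.001, -0.068, 0.998, -0.001]
contact_force: [1.2, -0.4, 0.0]
gripper_width: -0.002
grasp_force: 0.0
```

```bash
python3 - <<'E'
from h import *
s=manip.state();print(tobox(s["tool_pos"]),s["tool_pos"],tool(s,[0,0,0],97.85)[1:],s["contact_force"])
E
```

```text
[-50.2 119.2] [0.46104448 0.31869761 0.13785628] (np.float64(-0.06), array([-0.002, -0.001, -1.   ])) [ 1.17106008 -0.35984416  0.00446367]
```

Request:
move_arm(rows=[[0,-0.7,0,0,0,0,-1],[0,-1,0,0,0,0,-1],[0,-1,0,0,0,0,-1],[0,-1,0,0,0,0,-1],[0,-1,0,0,0,0,-1],[0,-1,0,0,0,0,-1],[0,-1,0,0,0,0,-1],[0,-0.7,0,0,0,0,-1],[0,0,0.2,0,0,0,-1],[0,0,0.2,0,0,0,-1],[0,0,0.2,0,0,0,-1],[0,0,0.1,0,0,0,-1],[0,0,0,0,0,0,-1],[0,0,0,0,0,0,-1]])

```text
time: 25.72
tool_pos: [0.4712, 0.2464, 0.1313]
tool_rot: [-0.0, -0.068, 0.998, -0.0]
contact_force: [0.2, -0.9, 0.4]
gripper_width: -0.002
grasp_force: 0.0
```

Request:
move_arm(rows=[[0,0,0.1,0,0,0,-1],[0,0,0.1,0,0,0,-1],[0,0,0.1,0,0,0,-1],[0,0,0,0,0,0,-1],[0,0,0,0,0,0,-1]])

```text
time: 26.13
tool_pos: [0.4714, 0.2461, 0.1285]
tool_rot: [-0.0, -0.068, 0.998, -0.0]
contact_force: [0.5, -1.0, -0.1]
gripper_width: 0.001
grasp_force: 0.0
```

Request:
move_arm(rows=[[0,0,0.1,0,0,0,-1],[0,0,0.1,0,0,0,-1],[0,0,0.1,0,0,0,-1],[0,0,0,0,0,0,-1],[0,0,0,0,0,0,-1]])

```text
time: 26.55
tool_pos: [0.4714, 0.2461, 0.1255]
tool_rot: [-0.0, -0.068, 0.998, -0.0]
contact_force: [-0.7, -0.2, -0.2]
gripper_width: -0.001
grasp_force: 0.0
```

Request:
move_arm(rows=[[0,0,0.1,0,0,0,-1],[0,0,0.1,0,0,0,-1],[0,0,0.1,0,0,0,-1],[0,0,0,0,0,0,-1],[0,0,0,0,0,0,-1]])

```text
time: 26.97
tool_pos: [0.4713, 0.2461, 0.1224]
tool_rot: [-0.0, -0.068, 0.998, -0.0]
contact_force: [0.1, -0.7, -0.9]
gripper_width: -0.001
grasp_force: 0.0
```

Request:
move_arm(rows=[[0,0,0.1,0,0,0,-1],[0,0,0.1,0,0,0,-1],[0,0,0.1,0,0,0,-1],[0,0,0,0,0,0,-1],[0,0,0,0,0,0,-1]])

```text
time: 27.38
tool_pos: [0.4713, 0.2461, 0.1194]
tool_rot: [-0.0, -0.068, 0.998, -0.0]
contact_force: [0.1, 0.7, -0.4]
gripper_width: 0.005
grasp_force: 0.0
```

Request:
move_arm(rows=[[0,0,0.1,0,0,0,-1],[0,0,0.1,0,0,0,-1],[0,0,0.1,0,0,0,-1],[0,0,0,0,0,0,-1],[0,0,0,0,0,0,-1]])

```text
time: 27.8
tool_pos: [0.4717, 0.246, 0.1169]
tool_rot: [0.0, -0.068, 0.998, -0.0]
contact_force: [-0.3, -1.5, 3.4]
gripper_width: 0.001
grasp_force: 1.4
```

Request:
move_arm(rows=[[0,0,0.1,0,0,0,-1],[0,0,0.1,0,0,0,-1],[0,0,0,0,0,0,-1],[0,0,0,0,0,0,-1]])

```text
time: 28.13
tool_pos: [0.4718, 0.2458, 0.1153]
tool_rot: [0.0, -0.068, 0.998, -0.001]
contact_force: [-1.9, -3.2, 5.6]
gripper_width: -0.0
grasp_force: 2.7
```

Request:
move_arm(rows=[[0,0,0.1,0,0,0,-1],[0,0,0.1,0,0,0,-1],[0,0,0,0,0,0,-1],[0,0,0,0,0,0,-1]])

```text
time: 28.47
tool_pos: [0.4716, 0.2462, 0.1125]
tool_rot: [0.0, -0.068, 0.998, 0.0]
contact_force: [0.1, -0.4, 1.1]
gripper_width: -0.003
grasp_force: 0.5
```

Force dropped from 5.6 to 1.1 N, which is the snap. I confirm against the stop.

Request:
move_arm(rows=[[0,0,0.1,0,0,0,-1],[0,0,0.08,0,0,0,-1],[0,0,0,0,0,0,-1],[0,0,0,0,0,0,-1]])

```text
time: 28.8
tool_pos: [0.4717, 0.2463, 0.1121]
tool_rot: [0.0, -0.068, 0.998, 0.0]
contact_force: [-3.8, -3.6, 9.4]
gripper_width: -0.003
grasp_force: 4.6
```

Request:
move_arm(rows=[[0,0,-1,0,0,0,-1],[0,0,-3,0,0,0,-1],[0,0,-4,0,0,0,-1],[-1.24,-2.08,0,0,0,0,-1],[-1.24,-2.08,0,0,0,0,-1],[-1.24,-2.08,0,0,0,0,-1],[-1.24,-2.08,0,0,0,0,-1],[-1.24,-2.08,0,0,0,0,-1],[-1.24,-2.08,0,0,0,0,-1],[-1.24,-2.08,0,0,0,0,-1],[-1.24,-2.08,0,0,0,0,-1],[0,0,0,0,0,0,-1],[0,0,2,0,0,0,-1],[0,0,2,0,0,0,-1],[0,0,1.2,0,0,0,-1],[0,0,0,0,0,0,-1],[0,0,0,0,0,0,-1]])

```text
time: 30.22
tool_pos: [0.5915, 0.0952, 0.1379]
tool_rot: [-0.001, -0.068, 0.998, 0.0]
contact_force: [-0.3, 0.2, 0.3]
gripper_width: 0.002
grasp_force: 0.0
```

```bash
python3 - <<'E'
from h import *
s=manip.state();print(tobox(s["tool_pos"]),s["tool_pos"],tool(s,[0,0,0],97.85)[1:],s["contact_force"])
E
```

```text
[  48.5 -120. ] [0.59148002 0.09520651 0.1378668 ] (np.float64(-0.01), array([-0.002,  0.   , -1.   ])) [-0.34434014  0.157567    0.32882121]
```

Request:
move_arm(rows=[[-0.1,0.8,0,0,0,0,-1],[0,1,0,0,0,0,-1],[0,1,0,0,0,0,-1],[0,1,0,0,0,0,-1],[0,1,0,0,0,0,-1],[0,1,0,0,0,0,-1],[0,1,0,0,0,0,-1],[0,0.7,0,0,0,0,-1],[0,0,0.2,0,0,0,-1],[0,0,0.2,0,0,0,-1],[0,0,0.2,0,0,0,-1],[0,0,0.1,0,0,0,-1],[0,0,0,0,0,0,-1],[0,0,0,0,0,0,-1]])

```text
time: 31.38
tool_pos: [0.5831, 0.1688, 0.1315]
tool_rot: [-0.0, -0.068, 0.998, -0.0]
contact_force: [0.1, -0.1, -0.2]
gripper_width: -0.004
grasp_force: 0.0
```

Request:
move_arm(rows=[[0,0,0.1,0,0,0,-1],[0,0,0.1,0,0,0,-1],[0,0,0.1,0,0,0,-1],[0,0,0,0,0,0,-1],[0,0,0,0,0,0,-1]])

```text
time: 31.8
tool_pos: [0.5831, 0.1692, 0.1287]
tool_rot: [-0.0, -0.068, 0.998, -0.0]
contact_force: [-0.3, -0.3, -1.2]
gripper_width: 0.002
grasp_force: 0.0
```

Request:
move_arm(rows=[[0,0,0.1,0,0,0,-1],[0,0,0.1,0,0,0,-1],[0,0,0.1,0,0,0,-1],[0,0,0,0,0,0,-1],[0,0,0,0,0,0,-1]])

```text
time: 32.22
tool_pos: [0.583, 0.1692, 0.1256]
tool_rot: [-0.0, -0.068, 0.998, -0.0]
contact_force: [-0.5, 0.3, -0.0]
gripper_width: -0.003
grasp_force: 0.0
```

Request:
move_arm(rows=[[0,0,0.1,0,0,0,-1],[0,0,0.1,0,0,0,-1],[0,0,0.1,0,0,0,-1],[0,0,0,0,0,0,-1],[0,0,0,0,0,0,-1]])

```text
time: 32.63
tool_pos: [0.5833, 0.1694, 0.1231]
tool_rot: [0.0, -0.068, 0.998, 0.0]
contact_force: [-1.0, 1.0, 2.4]
gripper_width: -0.001
grasp_force: 1.1
```

Catch onset is at TCP 0.123, so this hinge sits higher.

Request:
move_arm(rows=[[0,0,0.1,0,0,0,-1],[0,0,0.1,0,0,0,-1],[0,0,0,0,0,0,-1],[0,0,0,0,0,0,-1]])

```text
time: 32.97
tool_pos: [0.5833, 0.1697, 0.1217]
tool_rot: [0.0, -0.068, 0.998, 0.0]
contact_force: [-2.1, 1.1, 5.8]
gripper_width: -0.001
grasp_force: 2.6
```

Request:
move_arm(rows=[[0,0,0.1,0,0,0,-1],[0,0,0.1,0,0,0,-1],[0,0,0,0,0,0,-1],[0,0,0,0,0,0,-1]])

```text
time: 33.3
tool_pos: [0.5834, 0.1698, 0.1195]
tool_rot: [0.0, -0.068, 0.998, 0.001]
contact_force: [-1.9, 2.8, 5.0]
gripper_width: 0.002
grasp_force: 2.1
```

Request:
move_arm(rows=[[0,0,0.1,0,0,0,-1],[0,0,0.1,0,0,0,-1],[0,0,0,0,0,0,-1],[0,0,0,0,0,0,-1]])

```text
time: 33.63
tool_pos: [0.5836, 0.1696, 0.1181]
tool_rot: [0.0, -0.068, 0.998, 0.0]
contact_force: [-3.5, 2.4, 8.8]
gripper_width: -0.001
grasp_force: 4.4
```

Request:
move_arm(rows=[[0,0,0.08,0,0,0,-1],[0,0,0,0,0,0,-1],[0,0,0,0,0,0,-1]])

```text
time: 33.88
tool_pos: [0.5836, 0.1696, 0.1181]
tool_rot: [0.0, -0.068, 0.998, 0.0]
contact_force: [-5.2, 2.3, 11.8]
gripper_width: 0.0
grasp_force: 6.0
```

Rigid stop, so b is home too. I retreat and verify.

Request:
move_arm(rows=[[0,0,-1,0,0,0,-1],[0,0,-3,0,0,0,-1],[0,0,-4,0,0,0,-1],[0,0,-4,0,0,0,-1],[0,0,-4,0,0,0,-1],[1.2,1.15,-4,0,0,0,-1],[1.2,1.15,0,0,0,0,-1],[1.2,1.15,0,0,0,0,-1],[1.2,1.15,0,0,0,0,-1],[0,0,0,0,0,0,-1],[0,0,0,0,0,0,-1]])

```text
time: 34.8
tool_pos: [0.5284, 0.2082, 0.3119]
tool_rot: [-0.002, -0.069, 0.998, -0.001]
contact_force: [-0.2, 0.3, -0.6]
gripper_width: -0.001
grasp_force: 0.0
```

```bash
python3 - <<'E'
from h import *
f=manip.grab_frame("wrist");hsv=cv2.cvtColor(f["img"],cv2.COLOR_BGR2HSV)
m=((hsv[...,2]<100)&(hsv[...,1]<90)).astype(np.uint8)
UT=U.T
for n,x,y in(("a",50,1),("b",50,-1),("c",-50,-1),("d",-50,1)):
    r=""
    for d in range(110,4,-6):
        p=C+UT@(np.array([x,y*d])/1000);u,v=proj(f,[*p,.096]);u,v=int(round(u)),int(round(v))
        r+=f"{d}:{hsv[v,u,2]}/{hsv[v,u,1]} " if 0<=v<480 and 0<=u<640 else "out "
    print(n,r)
g=f["img"]
w=hsv
Z=.085
for x,y in((0,40),(0,-40),(-75,0),(75,0),(0,60),(0,-60)):
    p=C+UT@(np.array([x,y])/1000);u,v=proj(f,[*p,Z]);print((x,y),hsv[int(v),int(u)])
s=manip.state();print(s["tool_pos"],s["contact_force"],s["time"])
E
```

```text
a 110:109/112 104:172/113 98:170/111 92:170/111 86:172/111 80:175/112 74:77/23 68:97/26 62:109/19 56:109/23 50:110/23 44:110/23 38:110/21 32:111/23 26:111/21 20:164/6 14:182/7 8:181/6 
b 110:168/112 104:153/113 98:154/113 92:155/112 86:156/113 80:158/113 74:106/24 68:98/23 62:115/24 56:116/20 50:114/18 44:114/20 38:114/18 32:114/20 26:114/18 20:110/5 14:182/6 8:182/6 
c 110:171/113 104:170/113 98:173/113 92:181/111 86:185/113 80:167/111 74:97/21 68:91/25 62:111/23 56:113/25 50:112/20 44:111/21 38:113/23 32:110/21 26:112/20 20:152/7 14:182/8 8:181/7 
d 110:178/113 104:178/113 98:179/113 92:179/113 86:177/114 80:177/111 74:85/24 68:91/25 62:109/21 56:109/21 50:110/23 44:111/25 38:112/27 32:93/22 26:109/21 20:148/5 14:181/7 8:180/7 
(0, 40) [156   7 180]
(0, -40) [158   6 183]
(-75, 0) [156   7 179]
(75, 0) [168   7 183]
(0, 60) [165   6 180]
(0, -60) [158   6 183]
[0.52893369 0.20783387 0.31212086] [ 0.73757665 -0.62056439  0.47806477] 34.85
```

All four tongues lie flat, covering from y = 74 to 22 mm just as a closed clip should, and wood shows outside them. I am handing in.

```bash
python3 -c "
from plant import manip
print(manip.job_done())"
```

```text
the job is handed in; nothing more can be done
None
```

The pastry box is closed and handed in after about 35 s: the lid is seated within about 1 mm of centre, and all four clips are pressed home to their stops in the order a, c, d, b, with no reading above about 13 N.

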